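# Find the free door gap with a feeler gauge

### The job

Take the orange feeler gauge from its stand and try its blade in the gaps between the fronts of the white spice cabinet that lies on its back: it passes through only one of them and jams somewhere inside the others, where it must be felt gently and never forced. Leave it standing upright in the gap that it fits, fully home with its handle down on the fronts, and leave the blue gauge and everything else where they are.

Things in the scene. Friction and masses are not known exactly. Their poses are not given: they have to be found in the camera images.
- unit: white spice cabinet, fixed, lying on its back, doors up: 240 mm (its x) x 320 mm (its y) x 100 mm high, origin at the centre of its underside. Its top is four flat white fronts 16 mm thick, with thin aluminium strips at the end nearer the robot, nothing above 102 mm. Between them run three gaps 8 mm wide, along its x over the whole 240 mm, 80 mm apart
- gap_1 (a point): mouth of the right-hand gap (cabinet y = -80 mm) (seen from the robot): the middle of its length, centred between the fronts, level with their outer faces. Axes as the cabinet: x along the gap, y across it, z up out of it. In two of the gaps, different ones each time, the strips behind close to 3.5 mm at about 19 or about 30 mm below the mouth, all along: the blade stops hard there
- gap_2 (a point): mouth of the middle gap (cabinet y = 0) (seen from the robot): the middle of its length, centred between the fronts, level with their outer faces. Axes as the cabinet: x along the gap, y across it, z up out of it. In the one gap that fits the way is free to 48 mm deep. Which one cannot be seen from outside
- gap_3 (a point): mouth of the left-hand gap (cabinet y = +80 mm) (seen from the robot): the middle of its length, centred between the fronts, level with their outer faces. Axes as the cabinet: x along the gap, y across it, z up out of it. Behind the fronts every gap goes on between black strips 7.5 mm apart; a soft sprung lip about 22 mm below the mouth rubs on the blade (up to 6 N, not a jam)
- gauge_mid (a point): centre (half-way up) of the orange handle of the feeler gauge, a block 34 mm (x) x 16 mm (y) x 64 mm (z) with black ribs. A steel blade 30 mm (x) x 6 mm (y) with a rounded end reaches 40 mm down from the middle of its flat underside. x along the blade's width, y across its thickness, z up the handle. Gauge 80 to 130 g, upright in the stand at first, handle resting on the stand's top
- gauge_tip (a point): middle of the blade's lower end, 72 mm below gauge_mid, same axes; 40 mm below the underside of the handle when the blade is fully out
- blade: the gauge's steel blade; origin where it leaves the underside of the orange handle, 32 mm below gauge_mid, same axes. It is sprung: above about 5 N on its end it yields into the handle at 2.5 N per mm, up to 6 mm (20 N), then is solid; let go, it springs out again
- gauge: the whole orange gauge; origin at the middle of the underside of its handle, same axes
- stand: wooden stand, fixed, 170 mm (x) x 60 mm (y) x 50 mm high, origin at the centre of its underside; two slots 38 x 10 mm, 45 mm deep, at x = -40 and +40 mm, one holding the orange gauge, the other the blue one
- spare_mid (a point): centre of the blue handle of another gauge with a thinner blade, same handle, in the other slot of the stand; to be left there
- tub: black tub with a red lid, 92 mm across, 115 mm high, origin under its centre; bystander
- vitamins: small white jar, 54 mm across, 100 mm high, origin under its centre; bystander
- amber: amber bottle with a red cap, 44 mm across, 85 mm high, origin under its centre; bystander
- greenjar: glass jar with a green lid, 60 mm across, 85 mm high, origin under its centre; bystander
- driver: screwdriver lying on the counter to the left of the stand; bystander
- hinges: small white bowl, 90 mm across, 40 mm high, origin under its centre; bystander
Things that resemble listed ones, but are neither listed nor needed, are in the scene too. Several things have the shape of the gauge; the one meant has the colours described above.

How it is judged (in metres and radians):
On the way, in this order (a step that is already met when the one before it is completed fails the run):
1. the orange gauge is lifted out of the stand (height (world z) of gauge_tip above 0.075 m and contact force between the fingers and gauge above 1 N), for 0.1 s.
2. held in the fingers, its blade has entered a gap by 8 mm or more (((z of gauge_tip in the frame of gap_1 below -0.008 m and y of gauge_tip in the frame of gap_1 between -0.005 and 0.005 m and x of gauge_tip in the frame of gap_1 between -0.105 and 0.105 m) or (z of gauge_tip in the frame of gap_2 below -0.008 m and y of gauge_tip in the frame of gap_2 between -0.005 and 0.005 m and x of gauge_tip in the frame of gap_2 between -0.105 and 0.105 m) or (z of gauge_tip in the frame of gap_3 below -0.008 m and y of gauge_tip in the frame of gap_3 between -0.005 and 0.005 m and x of gauge_tip in the frame of gap_3 between -0.105 and 0.105 m)) and contact force between the fingers and gauge above 1 N), for 0.1 s.
At the end, for the whole second after the job is handed in: the orange gauge stands released and at rest in one of the three gaps, its blade's end at least 37 mm below the mouth (40 mm is fully home), within 5 mm of the gap's centre line and 105 mm of its middle, upright within 0.12 rad; all else is where it was (((z of gauge_tip in the frame of gap_1 below -0.037 m and y of gauge_tip in the frame of gap_1 between -0.005 and 0.005 m and x of gauge_tip in the frame of gap_1 between -0.105 and 0.105 m) or (z of gauge_tip in the frame of gap_2 below -0.037 m and y of gauge_tip in the frame of gap_2 between -0.005 and 0.005 m and x of gauge_tip in the frame of gap_2 between -0.105 and 0.105 m) or (z of gauge_tip in the frame of gap_3 below -0.037 m and y of gauge_tip in the frame of gap_3 between -0.005 and 0.005 m and x of gauge_tip in the frame of gap_3 between -0.105 and 0.105 m)) and angle between gauge's own z axis and vertical below 0.12 rad and linear speed of gauge below 0.02 m/s); the robot touches nothing.
It fails at once if the blade is forced: more than 25 N on it from anything (contact force between blade and anything else above 25 N).
It fails at once if the gauge is pressed on the cabinet with more than 40 N (contact force between gauge and unit above 40 N).
It fails at once if the arm or fingers strike the cabinet with more than 40 N (contact force between any of the arm, the fingers and unit above 40 N).
It fails at once if the blue gauge is taken or displaced by more than 15 mm (distance of spare_mid from where it was at the start of the episode above 0.015 m).
It fails at once if a bystander is displaced by more than 25 mm (distance of any of tub, vitamins, amber, greenjar, driver, hinges from where it was at the start of the episode above 0.025 m).
It also fails if it takes over 54 s, if anything falls off the work surface, if the arm or the gripper's body presses on something with over 40 N, if the wrist force passes 120 N, or if a joint passes its speed limit or range.

### The arm

A 7-joint arm with a two-finger parallel gripper is mounted at the origin on the work surface. World frame = base frame: x ahead of the robot, y to its left, z up, the work surface at z = 0. Lengths are in m, angles in degrees, forces in N, time in s.
With the tool pointing down it reaches from about 0.35 to 0.9 m from the base axis. Payload 8.1 kg.
Tool frame: the origin (TCP) lies midway between the tips of the shut fingers; the grasp point (between the pads) lies 19 mm behind it; z points along the fingers, y is the line along which they close (so a half turn about z gives the same grasp; the last joint's range is limited). The gripper opens to 85 mm and grips with 20 to 120 N. Pads are 22 mm wide; open, the fingers measure 114 mm over their backs; the gripper's body (76 mm by 85 mm) begins 54 mm behind the grasp point. The pads swing forward as they close: fully open they stand 13 mm farther back than shut.
Start: joints at [-76.811, 24.895, 1.432, 90.138, -0.665, 64.973, -4.303], TCP at [0.204, 0.591, 0.231] pointing down, gripper open.
Joint ranges: [-149.89, 149.89], [-25.12, 119.58], [-72.63, 75.52], [4.76, 147.25], [-75.54, 255.54], [6.69, 114.76], [-157.13, 157.13]. Speed limits (degrees/s): [127.2, 127.2, 172.46, 172.46, 180, 180, 180].

### API

Orientations are given as a 3x3 rotation matrix whose columns are the frame's x, y, z axes.
In Python, from cell import read_state, camera, calibration, close_job gives the robot as it stands.
- The arm moves only by the tool arm_command, never from a script. Its argument "deltas" is a list of rows, each a list of 3 entries, a list of its own where there are three numbers: the shift along the tool's x, y, z normalised to -1 to 1, where 1 is 0.1 m, then the turn, a rotation vector about the tool's x, y, z normalised to -1 to 1, where 1 is 360 degrees, then the gripper's target within -1 to 1 (shut at 1, half-way at 0, fully open at -1). In form: [[[x, y, z], [ax, ay, az], claw], ...]. A call has 1 to 20 rows; each row is the pose to reach, as a shift and turn from the pose commanded when the call began, along the tool's axes at that moment, turning the shorter way round; what a row does not reach only later rows make up. A row lasts 1/8 s, in which the tool goes at most 62.5 mm and 10.7 degrees, less where a joint would pass 70% of its speed; a pose out of reach is approached as far as the arm can. A call with a number of a shift or a turn outside -1 to 1 is refused whole. A call with a gripper value outside its range is refused whole. The fingers move at their own pace and stop on an object; "force" is the grip in N (left out, the last holds). Time passes only in rows, so rows that repeat a pose let the fingers close. It gives the time, the measured TCP pose, the force, the opening and the grip force at its end, in the units of the state.
- read_state(): the state, without advancing time (a new reading comes with each control period).
- camera(name): name is "side" or "top" or "wrist"; returns the picture (400x640x3 uint8, red, green, blue); there is no depth.
- calibration(name): a dict with "K" (3x3 intrinsics, pixels), "eye" and "attitude" of the camera in the world. Camera axes: x right, y up, looking along -z (the intrinsics and any distortion apply to the point x, -y, -z); pixel columns grow to the right and rows downward; lengths in m; the calibration is good to about 2 mm. A picture is of the moment at which its call begins: read the wrist's pose just before it. calibration takes no time and is no camera call; for the wrist camera it gives the pose at the moment of the call.
- close_job(): hands the job in; it is judged then, once.
The state is a dict: "clock": time; "joint_positions": joint angles; "joint_vel": joint speeds; "tau": joint torques, N m; "eef_pos": TCP position; "orientation": TCP orientation; "wrist_force": force on the tool from outside, world axes, zero at the start; "wrist_torque": the same for the moment, N m; "grip_width": opening from 0.0 (shut) to 1.0 (fully open); "grip_force": force on a finger pad.
Only numpy, scipy, OpenCV 4.12 (cv2) and the standard library are available. Lean on these libraries where they do the work, as an engineer would, in place of code of your own. Each camera call takes 0.05 s, during which the arm holds its last target. There are 200 camera calls.

## Working session

There is one attempt and no reset: what is moved stays moved. The work goes in short steps, Python scripts to look and compute and a tool call to move; the robot and the scene stay as the last step left them, time stands still between calls to the robot, and variables do not carry over. Pictures are saved under pics/ and viewed, at most 10 in all, crops included, and the job is handed in when it is done.

Besides the shell and the picture viewer there is one more tool, called after ">>>" in YAML: its name, and indented under it one key for each argument. arm_command: Moves the arm, as the interface text tells. Its arguments: {"type":"object","properties":{"deltas":{"type":"array","items":{"type":"array"}},"force":{"type":"number"}},"required":["deltas"]}

```bash
mkdir -p pics; cat > h.py <<'E'
import numpy as np, cv2
from cell import *
def snap(n,f):
    c=calibration(n); im=camera(n); cv2.imwrite('pics/'+f,cv2.cvtColor(im,cv2.COLOR_RGB2BGR)); return c,im
def ray(c,u,v,z):
    K=np.array(c['K']);R=np.array(c['attitude']);e=np.array(c['eye'])
    d=np.linalg.inv(K)@[u,v,1]; d=R@np.array([d[0],-d[1],-d[2]])
    return e+d*(z-e[2])/d[2]
def proj(c,p):
    K=np.array(c['K']);R=np.array(c['attitude']);q=R.T@(np.array(p)-c['eye'])
    q=K@[q[0],-q[1],-q[2]]; return q[:2]/q[2]
E
python3 - <<'E'
from h import *
for n in('top','side'):
    c,i=snap(n,n+'1.png'); print(n,c)
s=read_state(); print(s)
E
```

```text
top {'K': array([[475.07640044,   0.        , 323.60628696],
       [  0.        , 475.07640044, 195.49563277],
       [  0.        ,   0.        ,   1.        ]]), 'eye': array([ 0.34414712, -0.0062537 ,  1.48288747]), 'attitude': array([[-0.02207139,  0.9887525 , -0.14792344],
       [-0.99967394, -0.02372698, -0.00943679],
       [-0.01284043,  0.14766692,  0.98895379]])}
side {'K': array([[425.47831287,   0.        , 320.63366369],
       [  0.        , 425.47831287, 200.02937711],
       [  0.        ,   0.        ,   1.        ]]), 'eye': array([ 0.07450558, -0.66807568,  0.78268885]), 'attitude': array([[ 0.8103186 ,  0.38832815, -0.43884508],
       [-0.58595756,  0.52913343, -0.61373573],
       [-0.00612326,  0.75446608,  0.65631048]])}
{'clock': 0.1, 'joint_positions': array([-76.81069049,  24.93049769,   1.43156764,  90.18219188,
        -0.66667597,  64.97357986,  -4.30428484]), 'joint_vel': array([-0.00700236, -0.15344657, -0.01481476, -0.09022844, -0.09695065,
       -0.03042712,  0.01059322]), 'tau': array([ 2.99247498e-03, -6.71753955e+01,  1.02816414e+00, -3.16904926e+01,
        1.58523303e-02,  7.25955542e-03,  5.03359547e-05]), 'eef_pos': array([0.20408059, 0.59027893, 0.2306373 ]), 'orientation': array([[-9.45093463e-01,  3.26799972e-01, -3.52163628e-04],
       [ 3.26800148e-01,  9.45092555e-01, -1.31402962e-03],
       [-9.65976210e-05, -1.35696793e-03, -9.99999075e-01]]), 'wrist_force': array([-0.21011547, -0.63694877,  0.42178457]), 'wrist_torque': array([-0.04803674, -0.01277506, -0.01853271]), 'grip_force': 0.0, 'grip_width': 1.0008977796461918}
```

View pics/top1.png

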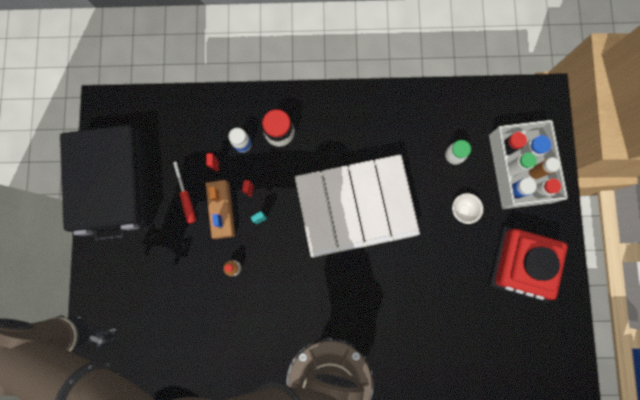

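View pics/side1.png

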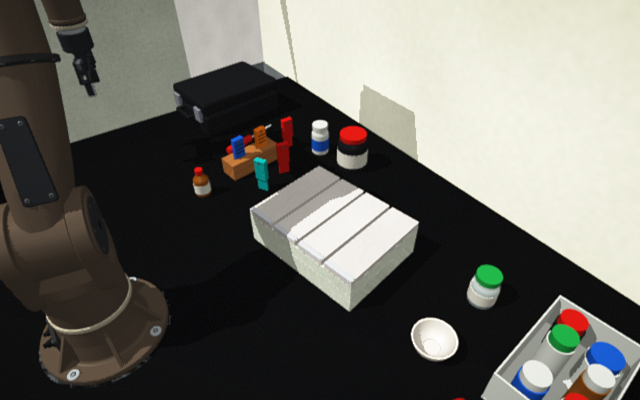

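```bash
python3 - <<'E'
import cv2,numpy as np
a=cv2.imread('pics/top1.png');b=cv2.imread('pics/side1.png')
A=cv2.resize(a[145:275,180:280],None,fx=4,fy=4,interpolation=cv2.INTER_CUBIC)
B=cv2.resize(b[110:210,215:310],None,fx=4,fy=4,interpolation=cv2.INTER_CUBIC)
o=np.zeros((520,800,3),np.uint8);o[:,:400]=A;o[:400,400:780]=B
cv2.imwrite('pics/crop1.png',o)
cv2.imwrite('pics/crop2.png',cv2.resize(a[145:265,285:430],None,fx=5,fy=5,interpolation=cv2.INTER_CUBIC))
E
```

```text
(no output)
```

View pics/crop1.png

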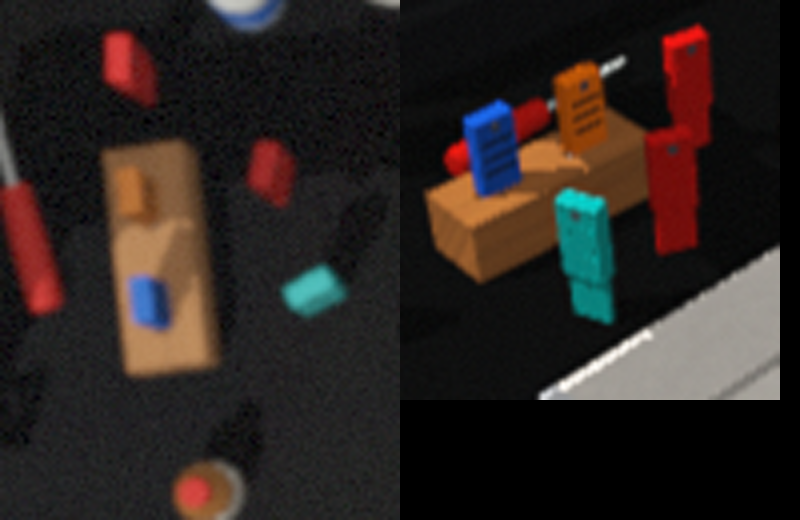

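View pics/crop2.png

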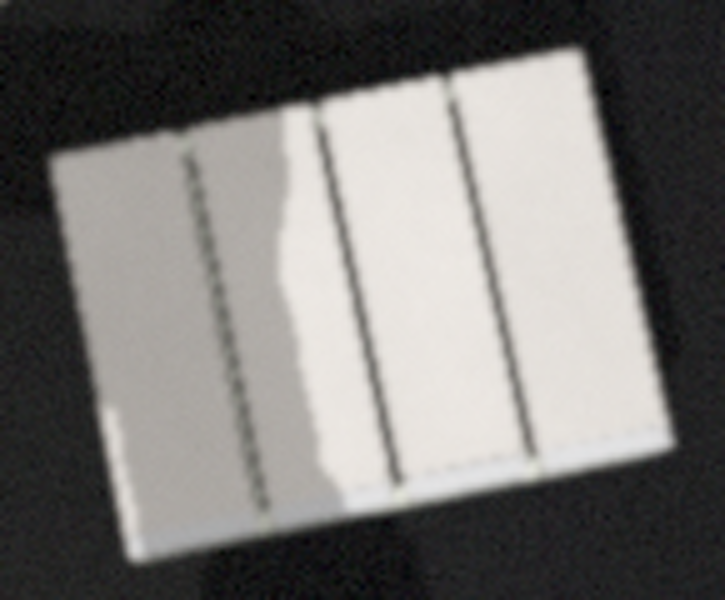

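```bash
python3 - <<'E'
from h import *
c=calibration('top')
f=lambda x,y,z,s,o: ray(c,o[0]+(x+.5)/s-.5,o[1]+(y+.5)/s-.5,z)[:2]
print('cab corners');C=[f(x,y,.1,5,(285,145)) for x,y in[(50,155),(583,47),(675,445),(132,562)]];print(np.round(C,4),np.mean(C,0))
for i in range(4):
    d=C[(i+1)%4]-C[i];print(np.linalg.norm(d),np.degrees(np.arctan2(d[1],d[0])))
for x,y in [(185,140),(265,515),(318,108),(397,487),(452,80),(530,458)]: print('gap',f(x,y,.1,5,(285,145)))
print('orange',f(128,190,.114,4,(180,145)),'blue',f(147,297,.114,4,(180,145)))
for x,y in[(103,152),(185,140),(210,358),(127,374)]: print('stand',f(x,y,.05,4,(180,145)))
w=calibration('wrist');s=read_state();R=s['orientation']
print(R.T@(w['eye']-s['eef_pos']));print(R.T@w['attitude']); print(w['K'])
E
```

```text
cab corners
[[ 0.6127  0.0916]
 [ 0.6703 -0.2267]
 [ 0.4326 -0.269 ]
 [ 0.3723  0.0473]] [ 0.5219513  -0.08919695]
0.32343939764277424 -79.74051187099715
0.24144752033930184 -169.90092805766733
0.32202246122757283 100.79051926862958
0.24443227861630268 10.436408103864316
gap [0.61975494 0.01137428]
gap [ 0.397551   -0.03019335]
gap [ 0.63715523 -0.06799607]
gap [ 0.41196243 -0.1070807 ]
gap [ 0.65215631 -0.14807345]
gap [ 0.42696886 -0.18472927]
orange [0.56672775 0.33413891] blue [0.48780878 0.31931257]
stand [0.60715606 0.36968864]
stand [0.61498324 0.30663174]
stand [0.44715002 0.28630345]
stand [0.43652345 0.34900612]
[ 0.08327421 -0.00045706 -0.14120773]
[[-3.31397222e-04  9.45742159e-01  3.24917927e-01]
 [ 9.99998913e-01 -1.53500937e-04  1.46673708e-03]
 [ 1.43703029e-03  3.24918059e-01 -9.45741080e-01]]
[[277.4824706    0.         321.77204749]
 [  0.         277.4824706  199.88240935]
 [  0.           0.           1.        ]]
```

>>> arm_command:
  deltas:
    - [[-0.5,-0.15,0],[0,0,0],-1]
    - [[-1,-0.3,0],[0,0,0],-1]

```text
clock: 0.35
eef_pos: [0.2893, 0.5289, 0.2308]
orientation: [[-0.946, 0.325, -0.0], [0.325, 0.946, -0.001], [0.0, -0.001, -1.0]]
wrist_force: [0.6, -0.0, -0.2]
grip_width: 0.997
grip_force: 0.0
```

>>> arm_command:
  deltas:
    - [[-0.5,-0.15,0],[0,0,0],-1]
    - [[-1,-0.3,0],[0,0,0],-1]

```text
clock: 0.6
eef_pos: [0.3747, 0.4674, 0.231]
orientation: [[-0.945, 0.327, -0.0], [0.327, 0.945, -0.0], [0.0, -0.0, -1.0]]
wrist_force: [-0.1, -0.3, -0.9]
grip_width: 1.0
grip_force: 0.0
```

>>> arm_command:
  deltas:
    - [[-0.5,-0.15,0],[0,0,0],-1]
    - [[-1,-0.3,0],[0,0,0],-1]

```text
clock: 0.85
eef_pos: [0.4594, 0.4064, 0.2311]
orientation: [[-0.945, 0.327, -0.0], [0.327, 0.945, -0.0], [0.0, -0.0, -1.0]]
wrist_force: [0.2, 0.5, -0.1]
grip_width: 0.998
grip_force: 0.0
```

>>> arm_command:
  deltas:
    - [[-0.5,-0.15,0],[0,0,-0.02],-1]
    - [[-1,-0.3,0],[0,0,-0.04],-1]
    - [[-1,-0.3,0],[0,0,-0.072],-1]

```text
clock: 1.23
eef_pos: [0.5471, 0.3414, 0.2306]
orientation: [[-0.995, -0.103, 0.001], [-0.103, 0.995, -0.003], [-0.001, -0.003, -1.0]]
wrist_force: [-0.3, 0.6, -0.1]
grip_width: 0.996
grip_force: 0.0
```

```bash
cat >> h.py <<'E'
def to(p,yaw_y):
    s=read_state();R=s['orientation'];d=R.T@(np.array(p)-s['eef_pos'])
    y=np.degrees(np.arctan2(R[1,1],R[0,1]));t=(yaw_y-y+90)%180-90
    print('clock',s['clock'],'tcp',np.round(s['eef_pos'],4),'yaw',round(y,2),'tilt',np.round(R[2],4),'F',np.round(s['wrist_force'],2),'delta',np.round(d*10,4),'turn z',round(-t/360,4))
E
python3 - <<'E'
from h import *
to([.566,.333,.15],97)
c,i=snap('wrist','w1.png');print(proj(c,[.566,.333,.114]))
E
```

```text
clock 1.225 tcp [0.5471 0.3414 0.2306] yaw 95.92 tilt [-9.0e-04 -3.2e-03 -1.0e+00] F [-0.29  0.64 -0.05] delta [-0.1788 -0.101   0.8063] turn z -0.003
[312.76939228 212.13090208]
```

```bash
python3 - <<'E'
import cv2
a=cv2.imread('pics/w1.png');cv2.imwrite('pics/w1c.png',cv2.resize(a[100:325,170:470],None,fx=2.667,fy=2.667,interpolation=cv2.INTER_CUBIC))
E
```

```text
(no output)
```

View pics/w1c.png

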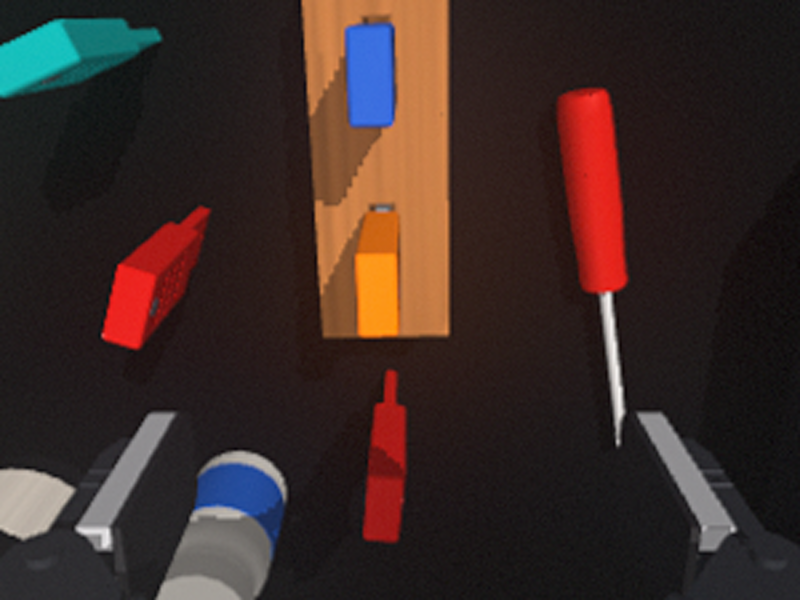

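```bash
python3 - <<'E'
from h import *
c=calibration('wrist')
f=lambda x,y,z:ray(c,170+x/2.667,100+y/2.667,z)[:2]
P=[f(x,y,.114) for x,y in[(356,252),(398,252),(398,336),(358,336)]]
B=[f(x,y,.114) for x,y in[(347,25),(395,25),(392,127),(349,125)]]
print(np.round(P,4),np.mean(P,0),np.mean(B,0))
d=np.mean(P,0)-np.mean(B,0);print(np.linalg.norm(d),np.degrees(np.arctan2(d[1],d[0])))
a,b=f(448,0,.05),f(449,335,.05);a2,b2=f(303,0,.05),f(323,337,.05)
for p,q in((a,b),(a2,b2)): print(p,q,np.degrees(np.arctan2(*(q-p)[::-1])))
q=np.mean(P,0);to([*q,.066],7+90)
E
```

```text
[[0.5465 0.3248]
 [0.5447 0.3401]
 [0.5781 0.3438]
 [0.5799 0.3287]] [0.56228899 0.33435652] [0.48381697 0.32386264]
0.07917056887289625 7.616847378725919
[0.45523626 0.34972968] [0.60349836 0.37032808] 7.909605349924044
[0.46210108 0.29076783] [0.61154503 0.31098492] 7.704321617452847
clock 1.275 tcp [0.545  0.3438 0.2306] yaw 96.66 tilt [ 2.0e-04 -1.7e-03 -1.0e+00] F [-0.88  1.22  0.74] delta [-0.1613 -0.1107  1.6462] turn z -0.0009
```

>>> arm_command:
  deltas:
    - [[-0.165,-0.11,0.4],[0,0,-0.003],-1]
    - [[-0.165,-0.11,0.8],[0,0,-0.003],-1]
    - [[-0.165,-0.11,0.8],[0,0,-0.003],-1]

```text
clock: 1.65
eef_pos: [0.558, 0.3366, 0.1481]
orientation: [[-0.992, -0.123, -0.006], [-0.123, 0.992, -0.004], [0.006, -0.003, -1.0]]
wrist_force: [-0.4, -0.0, 0.5]
grip_width: 0.999
grip_force: 0.0
```

```bash
python3 - <<'E'
from h import *
c,i=snap('wrist','w2.png');to([.563,.3345,.066],97.7)
cv2.imwrite('pics/w2c.png',cv2.cvtColor(i[150:400,120:520],cv2.COLOR_RGB2BGR))
m=((i[...,0]>180)&(i[...,1]>90)&(i[...,1]<190)&(i[...,2]<70)).astype(np.uint8)
n,l,s,ce=cv2.connectedComponentsWithStats(m)
k=1+s[1:,4].argmax();print(s[k],ce[k]);r=cv2.minAreaRect(np.argwhere(l==k)[:,::-1].astype(np.float32));bp=cv2.boxPoints(r);print(bp)
P=[ray(c,*p,.114)[:2] for p in bp];print(np.round(P,4),np.mean(P,0))
E
```

```text
clock 1.7 tcp [0.5593 0.3376 0.1505] yaw 97.11 tilt [ 0.0029 -0.001  -1.    ] F [ 1.09 -0.14  0.42] delta [-0.0354 -0.0344  0.8453] turn z -0.0016
[303 191  28  70 594] [314.59090909 212.23905724]
[[298.50348 192.0414 ]
 [324.82074 189.84828]
 [330.61383 259.36554]
 [304.29657 261.55865]]
[[0.5312 0.3168]
 [0.5276 0.3339]
 [0.5788 0.3446]
 [0.583  0.326 ]] [0.55516057 0.33031951]
```

>>> arm_command:
  deltas:
    - [[-0.035,-0.03,0.4],[0,0,-0.001],-1]
    - [[-0.035,-0.03,0.7],[0,0,-0.001],-1]
    - [[-0.035,-0.03,0.845],[0,0,-0.001],-1]
    - [[-0.035,-0.03,0.845],[0,0,-0.001],-1]
    - [[-0.035,-0.03,0.845],[0,0,-0.001],-1]

```text
clock: 2.33
eef_pos: [0.5653, 0.3357, 0.0686]
orientation: [[-0.991, -0.131, 0.002], [-0.131, 0.991, 0.002], [-0.002, 0.001, -1.0]]
wrist_force: [-0.3, -0.2, 0.2]
grip_width: 1.004
grip_force: 0.0
```

```bash
python3 - <<'E'
from h import *
c,i=snap('wrist','w3.png');to([.563,.3345,.066],97.7)
E
```

```text
clock 2.375 tcp [0.5653 0.3357 0.0686] yaw 97.51 tilt [-0.0024  0.0013 -1.    ] F [0.05 0.86 0.21] delta [ 0.0247 -0.0088  0.0259] turn z -0.0005
```

View pics/w3.png

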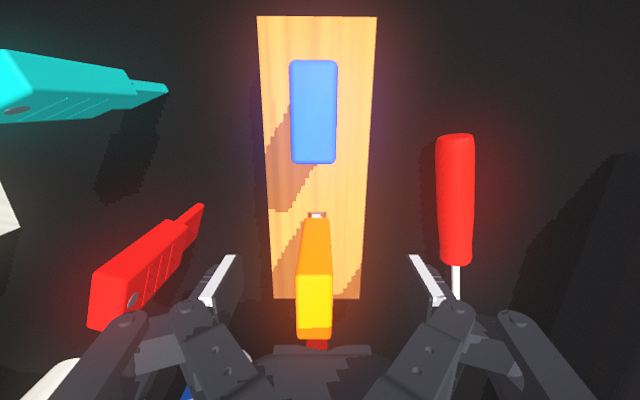

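```bash
python3 - <<'E'
from h import *
c=calibration('wrist')
for u,v in[(296,277),(331,277),(331,338),(297,338)]: print(ray(c,u,v,.114)[:2])
print(ray(c,313.7,307,.114));to([*ray(c,313.7,307,.114)[:2],.066],97.7)
E
```

```text
[0.54904467 0.32221899]
[0.54720231 0.33621533]
[0.57832283 0.34064946]
[0.58027809 0.32580657]
[0.56277629 0.33108291 0.114     ]
clock 2.375 tcp [0.5653 0.3357 0.0686] yaw 97.51 tilt [-0.0024  0.0013 -1.    ] F [0.05 0.86 0.21] delta [ 0.0314 -0.0424  0.0259] turn z -0.0005
```

>>> arm_command:
  deltas:
    - [[0.02,-0.04,0.02],[0,0,0],-1]
    - [[0.02,-0.04,0.02],[0,0,0],1]
    - [[0.02,-0.04,0.02],[0,0,0],1]
    - [[0.02,-0.04,0.02],[0,0,0],1]
    - [[0.02,-0.04,0.02],[0,0,0],1]
    - [[0.02,-0.04,0.02],[0,0,0],1]
    - [[0.02,-0.04,0.02],[0,0,0],1]
    - [[0.02,-0.04,0.02],[0,0,0],1]
  force: 60

```text
clock: 3.38
eef_pos: [0.563, 0.3307, 0.0649]
orientation: [[-0.991, -0.131, 0.0], [-0.131, 0.991, 0.0], [-0.0, 0.0, -1.0]]
wrist_force: [-1.2, 0.1, 1.8]
grip_width: 0.185
grip_force: 58.3
```

>>> arm_command:
  deltas:
    - [[0,0,-0.2],[0,0,0],1]
    - [[0,0,-0.5],[0,0,0],1]
    - [[0,0,-1],[0,0,0],1]
    - [[0,0,-1],[0,0,0],1]
    - [[0,0,-1],[0,0,0],1]

```text
clock: 4.0
eef_pos: [0.5626, 0.3304, 0.1643]
orientation: [[-0.991, -0.131, -0.001], [-0.131, 0.991, -0.0], [0.001, -0.0, -1.0]]
wrist_force: [-0.8, -0.2, -1.3]
grip_width: 0.182
grip_force: 58.5
```

>>> arm_command:
  deltas:
    - [[0.1,-0.4,-0.2],[0,0,-0.0075],1]
    - [[0.3,-0.9,-0.3],[0,0,-0.0075],1]
    - [[0.33,-1,-0.3],[0,0,-0.0075],1]

```text
clock: 4.38
eef_pos: [0.5428, 0.2225, 0.1941]
orientation: [[-0.985, -0.173, -0.002], [-0.173, 0.985, -0.003], [0.002, -0.002, -1.0]]
wrist_force: [0.1, -0.2, -1.2]
grip_width: 0.177
grip_force: 58.8
```

```bash
python3 - <<'E'
from h import *
to([.508,-.010,.185],100.2)
E
```

```text
clock 4.375 tcp [0.5428 0.2225 0.1941] yaw 99.94 tilt [ 0.002  -0.0025 -1.    ] F [ 0.06 -0.22 -1.19] delta [ 0.7437 -2.2295  0.0976] turn z -0.0007
```

>>> arm_command:
  deltas:
    - [[0.15,-0.5,0],[0,0,0],1]
    - [[0.3,-1,0],[0,0,0],1]

```text
clock: 4.62
eef_pos: [0.5305, 0.1227, 0.1933]
orientation: [[-0.984, -0.179, -0.002], [-0.179, 0.984, -0.001], [0.002, -0.0, -1.0]]
wrist_force: [1.0, -0.4, -0.6]
grip_width: 0.179
grip_force: 58.7
```

>>> arm_command:
  deltas:
    - [[0.2,-0.5,0],[0,0,0],1]
    - [[0.43,-1,0],[0,0,0],1]
    - [[0.43,-1,0],[0,0,0],1]

```text
clock: 5.0
eef_pos: [0.5052, 0.0128, 0.1936]
orientation: [[-0.985, -0.171, -0.003], [-0.171, 0.985, -0.002], [0.003, -0.001, -1.0]]
wrist_force: [0.4, 1.0, -0.3]
grip_width: 0.18
grip_force: 58.9
```

>>> arm_command:
  deltas:
    - [[0,-0.23,0.1],[0,0,0],1]
    - [[0,-0.23,0.1],[0,0,0],1]
    - [[0,-0.23,0.1],[0,0,0],1]
    - [[0,-0.23,0.1],[0,0,0],1]

```text
clock: 5.5
eef_pos: [0.5111, -0.0039, 0.1848]
orientation: [[-0.984, -0.179, -0.0], [-0.179, 0.984, 0.001], [0.0, 0.001, -1.0]]
wrist_force: [-0.3, 0.1, -1.6]
grip_width: 0.18
grip_force: 58.9
```

```bash
python3 - <<'E'
from h import *
to([.508,-.010,.185],100.2)
c,i=snap('wrist','w4.png')
c2,j=snap('side','s4.png')
# enlarged
A=cv2.imread('pics/w4.png');S=cv2.imread('pics/s4.png')
R=read_state();T=R['eef_pos'];tip=T+R['orientation']@[0,0,.055];print('tip',tip,proj(c,tip),proj(c2,tip))
cv2.imwrite('pics/v4.png',np.vstack([cv2.resize(A[40:400,60:620],(560,360))[:, :],cv2.resize(S[130:260,230:430],(560,240),interpolation=cv2.INTER_CUBIC)]))
E
```

```text
clock 5.5 tcp [ 0.5111 -0.0039  0.1848] yaw 100.31 tilt [ 0.e+00  5.e-04 -1.e+00] F [-0.33  0.08 -1.64] delta [ 0.0414 -0.0548 -0.0022] turn z 0.0003
tip [ 0.51112018 -0.00425346  0.12990869] [322.37809061 220.02214578] [307.72261413 188.31005819]
```

View pics/v4.png

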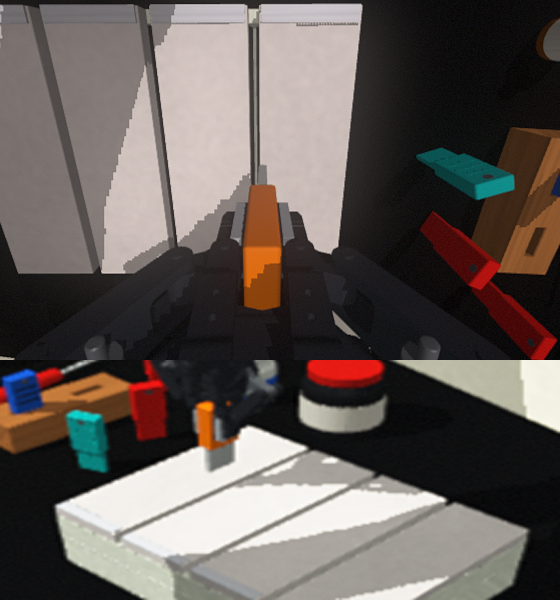

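```bash
python3 - <<'E'
from h import *
i=cv2.imread('pics/w4.png');g=cv2.cvtColor(i,cv2.COLOR_BGR2GRAY).astype(int)
for v in(75,100,125,150,175,195): print(v,'g3',g[v,300:332].tolist())
for v in(75,100,125,150,200,240): 
    u0=int(200+ (v-65)*28/222); print(v,u0,'g2',g[v,u0-6:u0+20].tolist())
E
```

```text
75 g3 [197, 198, 198, 199, 196, 195, 200, 182, 120, 63, 53, 51, 59, 128, 140, 142, 86, 48, 56, 165, 193, 195, 192, 192, 193, 190, 191, 189, 192, 192, 192, 192]
100 g3 [196, 196, 195, 196, 195, 198, 200, 197, 135, 76, 60, 61, 57, 97, 131, 140, 92, 54, 54, 152, 192, 196, 193, 195, 193, 195, 194, 195, 196, 196, 196, 195]
125 g3 [199, 198, 199, 198, 197, 197, 197, 201, 170, 105, 63, 60, 60, 78, 134, 145, 105, 64, 54, 151, 192, 197, 194, 196, 194, 193, 193, 193, 193, 194, 194, 194]
150 g3 [204, 202, 201, 200, 200, 199, 198, 197, 200, 140, 74, 59, 62, 64, 128, 143, 123, 75, 52, 144, 197, 201, 197, 197, 195, 197, 196, 195, 197, 197, 197, 197]
175 g3 [198, 199, 200, 201, 199, 199, 199, 201, 205, 164, 100, 61, 60, 55, 128, 143, 144, 90, 50, 102, 186, 197, 191, 193, 192, 192, 194, 192, 193, 194, 193, 195]
195 g3 [199, 198, 200, 199, 200, 199, 202, 200, 203, 198, 131, 67, 57, 55, 100, 134, 143, 91, 52, 95, 183, 196, 192, 189, 190, 190, 191, 190, 191, 190, 191, 192]
75 201 g2 [122, 121, 121, 121, 122, 115, 92, 80, 79, 78, 80, 80, 82, 70, 46, 41, 40, 76, 117, 123, 123, 121, 123, 123, 124, 124]
100 204 g2 [121, 122, 123, 125, 123, 125, 106, 89, 82, 81, 83, 84, 84, 77, 55, 47, 43, 95, 187, 199, 197, 196, 197, 196, 197, 196]
125 207 g2 [193, 190, 190, 189, 190, 190, 184, 126, 106, 111, 110, 112, 112, 109, 71, 52, 46, 98, 187, 201, 199, 193, 194, 193, 195, 195]
150 210 g2 [196, 193, 192, 192, 192, 194, 188, 136, 110, 112, 113, 114, 114, 116, 77, 53, 50, 101, 186, 199, 196, 196, 195, 195, 196, 196]
200 217 g2 [197, 198, 197, 199, 198, 200, 186, 130, 113, 115, 116, 116, 118, 82, 59, 55, 97, 190, 207, 203, 203, 204, 200, 200, 202, 202]
240 222 g2 [193, 194, 194, 195, 195, 194, 195, 134, 108, 114, 112, 113, 118, 76, 53, 49, 145, 196, 202, 201, 201, 201, 200, 201, 202, 199]
```

```bash
cat > m.py <<'E'
from h import *
E
python3 - <<'E'
from h import *
c=calibration('wrist')
def line(L):
    M=[];
    for v,a,b in L:
        p,q=ray(c,a,v,.1)[:2],ray(c,b,v,.1)[:2];M.append((p+q)/2);print('w',np.linalg.norm(q-p))
    d=M[-1]-M[0];d/=-np.linalg.norm(d);d*=np.sign(d[0]);print('ang',np.degrees(np.arctan2(d[1],d[0])));return M[-1],d
s=read_state();R=s['orientation']
tip=s['eef_pos']+R@[0,0,.055]
p3,d3=line([(75,308,318.65),(125,308.7,318.8),(195,310,319.3)])
p2,d2=line([(150,210.7,221.3),(240,222.7,231.8)])
n=np.array([-d3[1],d3[0]])
print('tip off from gap3',n@(tip[:2]-p3),'gap2',n@(tip[:2]-p2))
# end of cabinet nearer robot
print(ray(c,315,44,.1),p3,p2)
# handle top face in image: where expected vs seen
top=s['eef_pos']+R@[0,0,-.049];print(tip,proj(c,top))
E
python3 - <<'E'
import cv2
i=cv2.imread('pics/w4.png');
for v in(230,245,290,310,330):print(v,[tuple(int(x) for x in i[v,u]) for u in (296,299,302,305,308,338,341,344,347)])
E
```

```text
w 0.007948767616541749
w 0.00796459143690624
w 0.00796429576027608
ang 10.386943102374255
w 0.008609961823187037
w 0.008256512548632355
ang 10.37019617569749
tip off from gap3 0.007039025442815461 gap2 0.0867521789511559
[ 0.38907785 -0.03229834  0.1       ] [ 0.50207868 -0.01306705] [ 0.55849219 -0.08376773]
[ 0.51112018 -0.00425346  0.12990869] [323.60883482 319.1316618 ]
230 [(121, 126, 135), (125, 128, 138), (125, 128, 139), (125, 129, 140), (131, 133, 141), (186, 190, 205), (184, 190, 203), (184, 190, 204), (183, 188, 201)]
245 [(113, 113, 118), (112, 110, 115), (112, 111, 116), (75, 75, 80), (43, 65, 111), (41, 42, 47), (112, 110, 116), (111, 109, 114), (107, 104, 108)]
290 [(39, 40, 49), (36, 37, 47), (26, 46, 79), (24, 97, 198), (26, 111, 222), (26, 108, 219), (32, 64, 119), (30, 32, 44), (38, 40, 49)]
310 [(33, 32, 43), (33, 33, 43), (36, 35, 38), (23, 91, 187), (20, 109, 222), (19, 64, 131), (32, 39, 64), (26, 28, 39), (27, 27, 37)]
330 [(26, 25, 36), (28, 29, 37), (18, 19, 28), (12, 66, 134), (14, 68, 141), (4, 58, 123), (14, 22, 35), (21, 23, 33), (20, 19, 29)]
```

```bash
python3 - <<'E'
from h import *
i=cv2.imread('pics/w4.png');g=cv2.cvtColor(i,cv2.COLOR_BGR2GRAY)
for v in range(200,228,2):print(v,g[v,304:340].tolist())
c=calibration('wrist');s=read_state();R=s['orientation'];T=s['eef_pos']
for z in(.055,.04,.015):
    print([np.round(proj(c,T+R@[.015,y,z]),1) for y in(-.003,.003)])
E
```

```text
200 [200, 200, 199, 200, 201, 200, 132, 67, 55, 54, 101, 135, 143, 91, 53, 91, 183, 195, 192, 192, 192, 191, 191, 191, 191, 191, 192, 193, 193, 191, 192, 192, 193, 192, 191, 193]
202 [200, 199, 199, 199, 200, 201, 127, 63, 56, 55, 86, 133, 148, 93, 52, 90, 181, 197, 192, 191, 192, 192, 191, 190, 192, 192, 194, 193, 193, 196, 196, 194, 194, 193, 193, 192]
204 [201, 201, 199, 198, 201, 204, 128, 61, 55, 54, 76, 133, 149, 95, 51, 89, 161, 173, 169, 170, 180, 183, 191, 194, 194, 193, 193, 193, 196, 195, 194, 194, 193, 194, 193, 193]
206 [201, 202, 199, 199, 200, 206, 138, 69, 53, 56, 77, 129, 145, 89, 77, 113, 120, 118, 118, 119, 117, 116, 145, 187, 196, 195, 193, 192, 192, 194, 195, 195, 195, 195, 195, 192]
208 [201, 200, 199, 198, 200, 207, 139, 68, 57, 54, 75, 127, 144, 89, 91, 117, 123, 123, 120, 123, 122, 117, 147, 189, 197, 196, 193, 192, 191, 195, 193, 194, 195, 194, 192, 193]
210 [199, 199, 198, 198, 201, 196, 136, 68, 54, 55, 74, 127, 142, 86, 88, 117, 122, 122, 121, 121, 120, 120, 149, 188, 198, 195, 194, 193, 193, 195, 195, 193, 192, 192, 191, 191]
212 [197, 199, 199, 200, 202
[... 847 characters left out ...]
193, 193, 192, 195, 193]
222 [130, 130, 130, 131, 130, 129, 120, 76, 52, 53, 73, 127, 139, 93, 110, 120, 121, 120, 122, 120, 120, 119, 114, 181, 195, 194, 195, 196, 196, 195, 196, 195, 193, 192, 193, 193]
224 [131, 130, 130, 130, 131, 130, 131, 85, 61, 62, 68, 115, 128, 122, 115, 109, 108, 107, 106, 108, 107, 107, 104, 150, 160, 162, 161, 160, 177, 193, 196, 195, 194, 194, 194, 193]
226 [133, 132, 131, 131, 132, 125, 98, 89, 99, 101, 99, 100, 98, 100, 98, 99, 100, 102, 100, 101, 101, 101, 102, 98, 99, 102, 101, 99, 99, 100, 111, 181, 195, 193, 192, 193]
[array([319. , 201.5]), array([327. , 201.5])]
[array([318.8, 208.6]), array([327.4, 208.6])]
[array([318.3, 223.1]), array([328.1, 223.1])]
```

>>> arm_command:
  deltas:
    - [[0,-0.062,0],[0,0,0],1]
    - [[0,-0.062,0.2],[0,0,0],1]
    - [[0,-0.062,0.25],[0,0,0],1]
    - [[0,-0.062,0.25],[0,0,0],1]
    - [[0,-0.062,0.25],[0,0,0],1]

```text
clock: 6.22
eef_pos: [0.5125, -0.0114, 0.1604]
orientation: [[-0.984, -0.177, 0.001], [-0.177, 0.984, 0.0], [-0.001, -0.0, -1.0]]
wrist_force: [0.3, -0.1, -1.8]
grip_width: 0.179
grip_force: 58.9
```

```bash
cat > m.py <<'E'
from h import *
c=calibration('wrist');s=read_state();R=s['orientation'];T=s['eef_pos']
p3=np.array([ 0.50207868,-0.01306705]);d=np.array([np.cos(np.radians(10.38)),np.sin(np.radians(10.38))]);n=np.array([-d[1],d[0]])
tip=T+R@[0,-.0008,.055]
print('off gap3 mm',1e3*n@(tip[:2]-p3),'tip z',tip[2],'F',s['wrist_force'],'grip',s['grip_width'],s['clock'])
E
python3 - <<'E'
from m import *
to([.508,-.010,.153],100.38)
c,i=snap('wrist','w5.png')
cv2.imwrite('pics/w5c.png',cv2.resize(cv2.cvtColor(i[150:250,260:390],cv2.COLOR_RGB2BGR),None,fx=5,fy=5,interpolation=cv2.INTER_CUBIC))
E
```

```text
off gap3 mm -1.002059303818156 tip z 0.10536169941072517 F [ 0.34519928 -0.12452031 -1.78889605] grip 0.17915788039972574 6.225
clock 6.225 tcp [ 0.5125 -0.0114  0.1604] yaw 100.21 tilt [-8.e-04 -1.e-04 -1.e+00] F [ 0.35 -0.12 -1.79] delta [0.0419 0.0214 0.0736] turn z -0.0005
```

View pics/w5c.png

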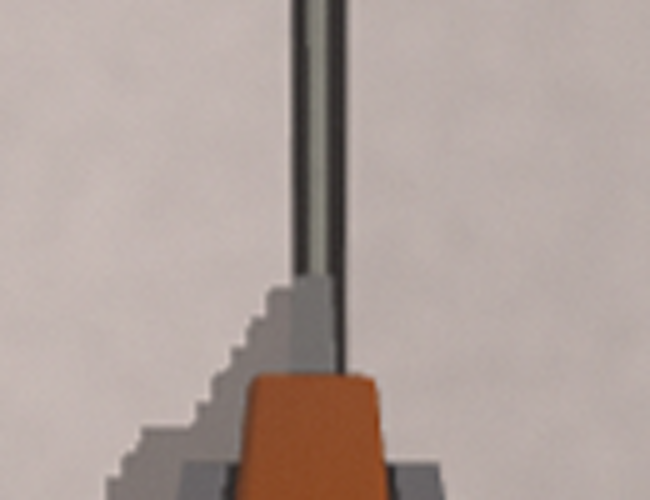

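>>> arm_command:
  deltas:
    - [[0,0.01,0],[0,0,0],1]
    - [[0,0.01,0],[0,0,0],1]
    - [[0,0.01,0.03],[0,0,0],1]
    - [[0,0.01,0.06],[0,0,0],1]
    - [[0,0.01,0.08],[0,0,0],1]
    - [[0,0.01,0.08],[0,0,0],1]

```text
clock: 7.02
eef_pos: [0.5118, -0.0104, 0.1516]
orientation: [[-0.984, -0.177, -0.0], [-0.177, 0.984, -0.0], [0.0, 0.0, -1.0]]
wrist_force: [-0.7, -0.2, -1.0]
grip_width: 0.179
grip_force: 58.9
```

```bash
python3 m.py
```

```text
off gap3 mm 0.10196290095343952 tip z 0.09655597881281809 F [-0.65722217 -0.21419595 -1.03492044] grip 0.17885878085421292 7.025
```

>>> arm_command:
  deltas:
    - [[0,0,0.02],[0,0,0],1]
    - [[0,0,0.04],[0,0,0],1]
    - [[0,0,0.06],[0,0,0],1]
    - [[0,0,0.09],[0,0,0],1]
    - [[0,0,0.115],[0,0,0],1]
    - [[0,0,0.115],[0,0,0],1]

```text
clock: 7.78
eef_pos: [0.5118, -0.0103, 0.1401]
orientation: [[-0.984, -0.177, -0.0], [-0.177, 0.984, -0.0], [0.0, 0.0, -1.0]]
wrist_force: [0.4, -0.1, -1.6]
grip_width: 0.175
grip_force: 58.9
```

```bash
python3 m.py
```

```text
off gap3 mm 0.13534107059142153 tip z 0.0850804635464591 F [ 0.43648592 -0.13051502 -1.58986524] grip 0.1751534122803552 7.775
```

Depth 15 mm, free. To 21 mm.

>>> arm_command:
  deltas:
    - [[0,0,0.02],[0,0,0],1]
    - [[0,0,0.04],[0,0,0],1]
    - [[0,0,0.05],[0,0,0],1]
    - [[0,0,0.06],[0,0,0],1]
    - [[0,0,0.06],[0,0,0],1]

```text
clock: 8.4
eef_pos: [0.5119, -0.0103, 0.1343]
orientation: [[-0.984, -0.177, -0.0], [-0.177, 0.984, 0.0], [0.0, 0.0, -1.0]]
wrist_force: [0.0, -0.9, -0.2]
grip_width: 0.178
grip_force: 58.9
```

>>> arm_command:
  deltas:
    - [[0,0,0.01],[0,0,0],1]
    - [[0,0,0.02],[0,0,0],1]
    - [[0,0,0.02],[0,0,0],1]

```text
clock: 8.78
eef_pos: [0.5119, -0.0104, 0.1322]
orientation: [[-0.984, -0.177, -0.0], [-0.177, 0.984, 0.0], [0.0, 0.0, -1.0]]
wrist_force: [-0.2, 0.2, -0.1]
grip_width: 0.18
grip_force: 58.9
```

>>> arm_command:
  deltas:
    - [[0,0,0.01],[0,0,0],1]
    - [[0,0,0.02],[0,0,0],1]
    - [[0,0,0.02],[0,0,0],1]

```text
clock: 9.15
eef_pos: [0.512, -0.0105, 0.1303]
orientation: [[-0.984, -0.177, 0.0], [-0.177, 0.984, -0.0], [-0.0, -0.0, -1.0]]
wrist_force: [0.1, -0.8, -1.2]
grip_width: 0.179
grip_force: 58.9
```

>>> arm_command:
  deltas:
    - [[0,0,0.01],[0,0,0],1]
    - [[0,0,0.02],[0,0,0],1]
    - [[0,0,0.035],[0,0,0],1]
    - [[0,0,0.035],[0,0,0],1]

```text
clock: 9.65
eef_pos: [0.5118, -0.0104, 0.1266]
orientation: [[-0.984, -0.177, -0.0], [-0.177, 0.984, -0.0], [0.0, 0.0, -1.0]]
wrist_force: [0.1, -0.4, -1.5]
grip_width: 0.176
grip_force: 58.8
```

>>> arm_command:
  deltas:
    - [[0,0,0.01],[0,0,0],1]
    - [[0,0,0.02],[0,0,0],1]
    - [[0,0,0.02],[0,0,0],1]

```text
clock: 10.02
eef_pos: [0.5119, -0.0103, 0.1247]
orientation: [[-0.984, -0.177, -0.0], [-0.177, 0.984, 0.0], [0.0, 0.0, -1.0]]
wrist_force: [0.6, -0.7, -0.3]
grip_width: 0.179
grip_force: 58.9
```

>>> arm_command:
  deltas:
    - [[0,0,0.01],[0,0,0],1]
    - [[0,0,0.015],[0,0,0],1]
    - [[0,0,0.015],[0,0,0],1]

```text
clock: 10.4
eef_pos: [0.5121, -0.0104, 0.1236]
orientation: [[-0.984, -0.177, 0.0], [-0.177, 0.984, 0.0], [-0.0, -0.0, -1.0]]
wrist_force: [-0.9, -0.9, 5.6]
grip_width: 0.181
grip_force: 59.6
```

>>> arm_command:
  deltas:
    - [[0,0,0.01],[0,0,0],1]
    - [[0,0,0.01],[0,0,0],1]

```text
clock: 10.65
eef_pos: [0.5122, -0.0104, 0.1227]
orientation: [[-0.984, -0.177, 0.001], [-0.177, 0.984, 0.0], [-0.001, -0.0, -1.0]]
wrist_force: [-2.3, -1.4, 6.4]
grip_width: 0.174
grip_force: 59.9
```

>>> arm_command:
  deltas:
    - [[0,0,-0.2],[0,0,0],1]
    - [[0,0,-0.4],[0,0,0],1]
    - [[0,0,-0.45],[0,0,0],1]
    - [[0,-0.2,-0.45],[0,0,0],1]
    - [[0,-0.5,-0.45],[0,0,0],1]
    - [[0,-0.8,-0.45],[0,0,0],1]
    - [[0,-0.8,-0.45],[0,0,0],1]
    - [[0,-0.8,-0.45],[0,0,0],1]
    - [[0,-0.8,-0.39],[0,0,0],1]
    - [[0,-0.8,-0.39],[0,0,0],1]

```text
clock: 11.9
eef_pos: [0.5257, -0.0881, 0.1606]
orientation: [[-0.984, -0.179, -0.001], [-0.179, 0.984, 0.0], [0.001, 0.001, -1.0]]
wrist_force: [0.5, -0.3, -1.0]
grip_width: 0.185
grip_force: 59.0
```

```bash
python3 - <<'E'
from m import *
to([.508,-.010,.153],100.38)
c,i=snap('wrist','w6.png');g=cv2.cvtColor(i,cv2.COLOR_RGB2GRAY)
for v in(160,185,200,207,212,217,222):print(v,g[v,304:336].tolist())
cv2.imwrite('pics/w6c.png',cv2.resize(cv2.cvtColor(i[150:250,260:390],cv2.COLOR_RGB2BGR),None,fx=5,fy=5,interpolation=cv2.INTER_CUBIC))
E
```

```text
off gap3 mm -78.85942154560786 tip z 0.10560473822887204 F [ 0.50898079 -0.34990665 -1.00138076] grip 0.1850884313388223 11.9
clock 11.9 tcp [ 0.5257 -0.0881  0.1606] yaw 100.29 tilt [ 1.1e-03  6.0e-04 -1.0e+00] F [ 0.51 -0.35 -1.  ] delta [0.0342 0.8003 0.0766] turn z -0.0002
160 [141, 143, 142, 143, 141, 141, 139, 141, 139, 142, 138, 88, 43, 39, 35, 91, 98, 99, 101, 60, 39, 39, 87, 138, 144, 143, 143, 143, 143, 144, 144, 143]
185 [141, 141, 142, 139, 139, 141, 140, 141, 139, 141, 143, 110, 56, 35, 38, 68, 95, 97, 98, 63, 37, 41, 95, 141, 147, 145, 145, 146, 144, 145, 144, 145]
200 [143, 144, 143, 144, 143, 142, 143, 141, 142, 143, 144, 120, 66, 36, 35, 69, 93, 100, 100, 62, 35, 34, 98, 141, 148, 145, 145, 143, 145, 145, 145, 145]
207 [141, 142, 142, 141, 141, 141, 141, 142, 142, 143, 143, 111, 57, 34, 63, 84, 87, 85, 85, 85, 86, 83, 90, 141, 148, 147, 145, 144, 143, 144, 144, 142]
212 [141, 142, 142, 141, 140, 141, 144, 144, 106, 90, 93, 84, 52, 34, 73, 84, 85, 85, 86, 85, 85, 84, 85, 138, 149, 146, 144, 146, 144, 144, 144, 144]
217 [141, 143, 143, 144, 106, 90, 90, 91, 92, 90, 94, 84, 54, 35, 79, 85, 85, 85, 84, 86, 85, 85, 86, 139, 147, 146, 144, 145, 146, 146, 146, 144]
222 [145, 106, 89, 89, 90, 93, 91, 91, 92, 93, 92, 85, 60, 42, 75, 86, 86, 85, 84, 84, 83, 84, 81, 137, 147, 145, 144, 146, 146, 146, 146, 147]
```

View pics/w6c.png

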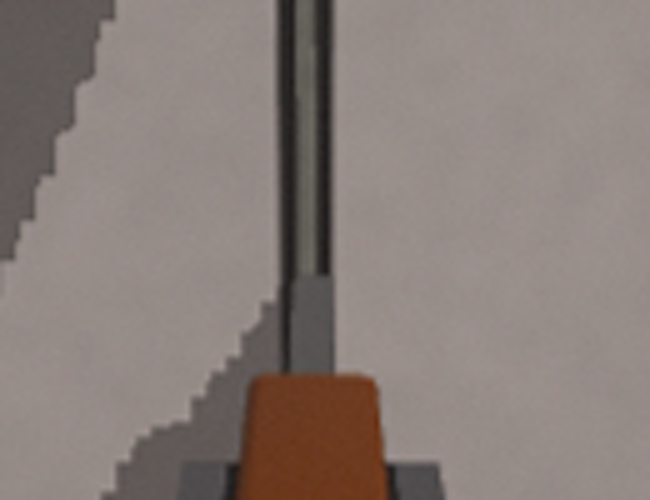

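>>> arm_command:
  deltas:
    - [[0,-0.011,0],[0,0,0],1]
    - [[0,-0.011,0],[0,0,0],1]
    - [[0,-0.011,0.03],[0,0,0],1]
    - [[0,-0.011,0.06],[0,0,0],1]
    - [[0,-0.011,0.085],[0,0,0],1]
    - [[0,-0.011,0.085],[0,0,0],1]

```text
clock: 12.7
eef_pos: [0.5261, -0.0901, 0.1525]
orientation: [[-0.984, -0.177, -0.001], [-0.177, 0.984, 0.0], [0.001, 0.0, -1.0]]
wrist_force: [0.2, -0.6, -0.7]
grip_width: 0.179
grip_force: 59.0
```

```bash
python3 m.py
```

```text
off gap3 mm -80.93938741833172 tip z 0.09750498263665888 F [ 0.21213567 -0.57173181 -0.70699592] grip 0.1794861513397247 12.7
```

>>> arm_command:
  deltas:
    - [[0,0.009,0],[0,0,0],1]
    - [[0,0.009,0],[0,0,0],1]
    - [[0,0.009,0.03],[0,0,0],1]
    - [[0,0.009,0.06],[0,0,0],1]
    - [[0,0.009,0.09],[0,0,0],1]
    - [[0,0.009,0.12],[0,0,0],1]
    - [[0,0.009,0.12],[0,0,0],1]

```text
clock: 13.58
eef_pos: [0.526, -0.0893, 0.1405]
orientation: [[-0.984, -0.177, -0.001], [-0.177, 0.984, 0.0], [0.001, 0.0, -1.0]]
wrist_force: [-0.3, -0.2, -0.6]
grip_width: 0.178
grip_force: 59.0
```

```bash
python3 m.py
```

```text
off gap3 mm -80.04978457509166 tip z 0.0854743443392585 F [-0.25299007 -0.16918565 -0.56485336] grip 0.17818816411412633 13.575
```

Depth 14.5 mm, free. Next to ~18.5, then ~20.5 mm.

>>> arm_command:
  deltas:
    - [[0,0,0.02],[0,0,0],1]
    - [[0,0,0.04],[0,0,0],1]
    - [[0,0,0.04],[0,0,0],1]

```text
clock: 13.95
eef_pos: [0.5261, -0.0893, 0.1366]
orientation: [[-0.984, -0.177, -0.0], [-0.177, 0.984, 0.0], [0.0, 0.0, -1.0]]
wrist_force: [-0.6, -0.7, -0.4]
grip_width: 0.181
grip_force: 59.0
```

>>> arm_command:
  deltas:
    - [[0,0,0.01],[0,0,0],1]
    - [[0,0,0.02],[0,0,0],1]
    - [[0,0,0.02],[0,0,0],1]

```text
clock: 14.32
eef_pos: [0.5263, -0.0893, 0.135]
orientation: [[-0.984, -0.177, 0.0], [-0.177, 0.984, 0.0], [-0.0, -0.0, -1.0]]
wrist_force: [0.1, 0.1, 2.0]
grip_width: 0.178
grip_force: 59.6
```

>>> arm_command:
  deltas:
    - [[0,0,0.01],[0,0,0],1]
    - [[0,0,0.01],[0,0,0],1]
    - [[0,0,0.01],[0,0,0],1]

```text
clock: 14.7
eef_pos: [0.5264, -0.0893, 0.1342]
orientation: [[-0.984, -0.177, 0.001], [-0.177, 0.984, 0.0], [-0.001, -0.0, -1.0]]
wrist_force: [-1.3, 0.8, 5.4]
grip_width: 0.185
grip_force: 59.9
```

>>> arm_command:
  deltas:
    - [[0,0,0.01],[0,0,0],1]
    - [[0,0,0.015],[0,0,0],1]
    - [[0,0,0.015],[0,0,0],1]

```text
clock: 15.08
eef_pos: [0.5265, -0.0893, 0.1329]
orientation: [[-0.984, -0.177, 0.001], [-0.177, 0.984, 0.0], [-0.001, -0.0, -1.0]]
wrist_force: [-2.5, 0.2, 9.0]
grip_width: 0.184
grip_force: 60.3
```

>>> arm_command:
  deltas:
    - [[0,0,-0.2],[0,0,0],1]
    - [[0,0,-0.33],[0,0,0],1]
    - [[0,0,-0.33],[0,0,0],1]
    - [[0,-0.2,-0.33],[0,0,0],1]
    - [[0,-0.5,-0.33],[0,0,0],1]
    - [[0,-0.8,-0.33],[0,0,0],1]
    - [[0,-0.8,-0.33],[0,0,0],1]
    - [[0,-0.8,-0.29],[0,0,0],1]
    - [[0,-0.8,-0.29],[0,0,0],1]
    - [[0,-0.8,-0.29],[0,0,0],1]
    - [[0,-0.8,-0.29],[0,0,0],1]

```text
clock: 16.45
eef_pos: [0.5405, -0.1676, 0.1614]
orientation: [[-0.984, -0.178, 0.0], [-0.178, 0.984, 0.0], [-0.0, 0.0, -1.0]]
wrist_force: [-0.0, 0.6, -0.5]
grip_width: 0.181
grip_force: 59.2
```

```bash
python3 - <<'E'
from m import *
to([.508,-.010,.153],100.38)
c,i=snap('wrist','w7.png');g=cv2.cvtColor(i,cv2.COLOR_RGB2GRAY)
for v in(160,185,200,212,217,222):print(v,g[v,304:336].tolist())
E
python3 m.py
```

```text
off gap3 mm -159.66786509218775 tip z 0.10638783078862393 F [-0.02117426  0.56813375 -0.53966183] grip 0.18085851593911098 16.45
clock 16.45 tcp [ 0.5405 -0.1676  0.1614] yaw 100.25 tilt [-2.e-04  1.e-04 -1.e+00] F [-0.02  0.57 -0.54] delta [0.039  1.6081 0.084 ] turn z -0.0004
160 [123, 123, 123, 124, 122, 123, 123, 124, 124, 124, 125, 120, 80, 49, 124, 138, 138, 136, 137, 139, 79, 38, 42, 97, 125, 130, 129, 128, 127, 128, 129, 129]
185 [124, 125, 122, 123, 124, 123, 123, 120, 121, 123, 122, 124, 99, 50, 117, 132, 131, 131, 133, 138, 80, 38, 43, 108, 131, 130, 130, 133, 131, 132, 130, 132]
200 [122, 124, 124, 123, 125, 125, 124, 124, 125, 124, 124, 127, 106, 58, 88, 126, 133, 130, 131, 134, 78, 40, 44, 108, 130, 131, 129, 129, 130, 130, 130, 131]
212 [121, 122, 121, 121, 120, 122, 123, 123, 121, 123, 123, 124, 114, 64, 58, 77, 79, 80, 77, 79, 79, 79, 78, 113, 132, 132, 130, 130, 130, 129, 131, 129]
217 [122, 121, 122, 121, 123, 123, 122, 121, 122, 122, 122, 123, 115, 66, 72, 80, 79, 79, 80, 82, 81, 80, 76, 116, 131, 132, 131, 131, 133, 131, 130, 130]
222 [122, 122, 123, 121, 124, 123, 122, 122, 122, 122, 121, 127, 117, 78, 75, 80, 78, 80, 81, 81, 81, 79, 76, 116, 133, 130, 129, 130, 127, 192, 207, 204]
off gap3 mm -159.79130396597498 tip z 0.10640824916740077 F [-0.81100085  0.72763323 -1.12123483] grip 0.17683022062070292 16.5
```

>>> arm_command:
  deltas:
    - [[0,-0.003,0],[0,0,0],1]
    - [[0,-0.003,0.04],[0,0,0],1]
    - [[0,-0.003,0.06],[0,0,0],1]
    - [[0,-0.003,0.09],[0,0,0],1]
    - [[0,-0.003,0.09],[0,0,0],1]

```text
clock: 17.12
eef_pos: [0.5402, -0.1683, 0.152]
orientation: [[-0.984, -0.177, -0.001], [-0.177, 0.984, 0.0], [0.001, 0.0, -1.0]]
wrist_force: [-0.4, -0.1, -1.6]
grip_width: 0.176
grip_force: 59.2
```

```bash
python3 m.py
```

```text
off gap3 mm -160.29852190179815 tip z 0.09696420018377236 F [-0.44187812 -0.14482058 -1.56035584] grip 0.17625982510700358 17.125
```

>>> arm_command:
  deltas:
    - [[0,0,0.03],[0,0,0],1]
    - [[0,0,0.06],[0,0,0],1]
    - [[0,0,0.09],[0,0,0],1]
    - [[0,0,0.12],[0,0,0],1]
    - [[0,0,0.15],[0,0,0],1]
    - [[0,0,0.18],[0,0,0],1]
    - [[0,0,0.18],[0,0,0],1]

```text
clock: 18.0
eef_pos: [0.5402, -0.1683, 0.134]
orientation: [[-0.984, -0.177, -0.0], [-0.177, 0.984, 0.0], [0.0, 0.0, -1.0]]
wrist_force: [-0.4, 0.5, -1.8]
grip_width: 0.179
grip_force: 59.2
```

>>> arm_command:
  deltas:
    - [[0,0,0.02],[0,0,0],1]
    - [[0,0,0.04],[0,0,0],1]
    - [[0,0,0.04],[0,0,0],1]

```text
clock: 18.38
eef_pos: [0.5404, -0.1684, 0.1302]
orientation: [[-0.984, -0.177, 0.0], [-0.177, 0.984, -0.0], [-0.0, -0.0, -1.0]]
wrist_force: [-0.7, -0.3, -0.6]
grip_width: 0.178
grip_force: 59.2
```

>>> arm_command:
  deltas:
    - [[0,0,0.02],[0,0,0],1]
    - [[0,0,0.04],[0,0,0],1]
    - [[0,0,0.04],[0,0,0],1]

```text
clock: 18.75
eef_pos: [0.5403, -0.1683, 0.1261]
orientation: [[-0.984, -0.177, -0.0], [-0.177, 0.984, 0.0], [0.0, 0.0, -1.0]]
wrist_force: [-0.2, -0.0, -1.3]
grip_width: 0.181
grip_force: 59.2
```

Depth ~29 mm, free. On past 30 in small steps.

>>> arm_command:
  deltas:
    - [[0,0,0.02],[0,0,0],1]
    - [[0,0,0.03],[0,0,0],1]
    - [[0,0,0.03],[0,0,0],1]

```text
clock: 19.12
eef_pos: [0.5403, -0.1683, 0.1232]
orientation: [[-0.984, -0.177, -0.0], [-0.177, 0.984, 0.0], [0.0, 0.0, -1.0]]
wrist_force: [-0.9, -1.6, -0.7]
grip_width: 0.176
grip_force: 59.2
```

>>> arm_command:
  deltas:
    - [[0,0,0.02],[0,0,0],1]
    - [[0,0,0.03],[0,0,0],1]
    - [[0,0,0.03],[0,0,0],1]

```text
clock: 19.5
eef_pos: [0.5403, -0.1683, 0.1202]
orientation: [[-0.984, -0.177, -0.0], [-0.177, 0.984, 0.0], [0.0, 0.0, -1.0]]
wrist_force: [0.1, -0.4, -1.7]
grip_width: 0.183
grip_force: 59.2
```

>>> arm_command:
  deltas:
    - [[0,0,0.02],[0,0,0],1]
    - [[0,0,0.04],[0,0,0],1]
    - [[0,0,0.04],[0,0,0],1]

```text
clock: 19.88
eef_pos: [0.5403, -0.1683, 0.1161]
orientation: [[-0.984, -0.177, -0.0], [-0.177, 0.984, 0.0], [0.0, 0.0, -1.0]]
wrist_force: [-0.6, -1.2, -1.0]
grip_width: 0.178
grip_force: 59.2
```

>>> arm_command:
  deltas:
    - [[0,0,0.005],[0,0,0],1]
    - [[0,0,0.01],[0,0,0],1]
    - [[0,0,0.01],[0,0,0],1]

```text
clock: 20.25
eef_pos: [0.5404, -0.1683, 0.1153]
orientation: [[-0.984, -0.177, 0.0], [-0.177, 0.984, 0.0], [-0.0, 0.0, -1.0]]
wrist_force: [0.4, -0.3, -1.0]
grip_width: 0.181
grip_force: 59.2
```

>>> arm_command:
  deltas:
    - [[0,0,0.005],[0,0,0],1]
    - [[0,0,0.008],[0,0,0],1]
    - [[0,0,0.008],[0,0,0],1]

```text
clock: 20.62
eef_pos: [0.5405, -0.1683, 0.1148]
orientation: [[-0.984, -0.177, 0.0], [-0.177, 0.984, 0.0], [-0.0, 0.0, -1.0]]
wrist_force: [-1.4, 0.6, 5.1]
grip_width: 0.181
grip_force: 60.1
```

>>> arm_command:
  deltas:
    - [[0,0,-0.003],[0,0,0],0.3]
    - [[0,0,-0.003],[0,0,0],0]
    - [[0,0,-0.003],[0,0,0],-0.3]
    - [[0,0,-0.003],[0,0,0],-0.3]
    - [[0,0,-0.003],[0,0,0],-0.3]
    - [[0,0,-0.003],[0,0,0],-0.3]

```text
clock: 21.38
eef_pos: [0.5404, -0.1683, 0.1148]
orientation: [[-0.984, -0.177, 0.0], [-0.177, 0.984, 0.0], [-0.0, 0.0, -1.0]]
wrist_force: [-0.2, 0.6, 0.8]
grip_width: 0.647
grip_force: 0.0
```

>>> arm_command:
  deltas:
    - [[0,0,-0.2],[0,0,0],-0.3]
    - [[0,0,-0.5],[0,0,0],-0.3]
    - [[0,0,-1],[0,0,0],-0.3]
    - [[0,0,-1],[0,0,0],-0.3]
    - [[0,0,-1],[0,0,0],-0.3]

```text
clock: 22.0
eef_pos: [0.5402, -0.1682, 0.2146]
orientation: [[-0.984, -0.177, 0.0], [-0.177, 0.984, 0.0], [-0.0, 0.0, -1.0]]
wrist_force: [-0.2, -0.5, -0.3]
grip_width: 0.65
grip_force: 0.0
```

```bash
python3 - <<'E'
from h import *
c,i=snap('wrist','w8.png');_,j=snap('side','s8.png')
A=cv2.imread('pics/w8.png')[100:400,100:600];S=cv2.imread('pics/s8.png')[100:300,200:500]
cv2.imwrite('pics/v8.png',np.vstack([cv2.resize(A,(450,270)),cv2.resize(S,(450,300))]))
s=read_state();print(s['clock'],s['eef_pos'],s['grip_width'])
E
```

```text
22.1 [ 0.53966978 -0.1680969   0.2136864 ] 0.6505945750507909
```

View pics/v8.png

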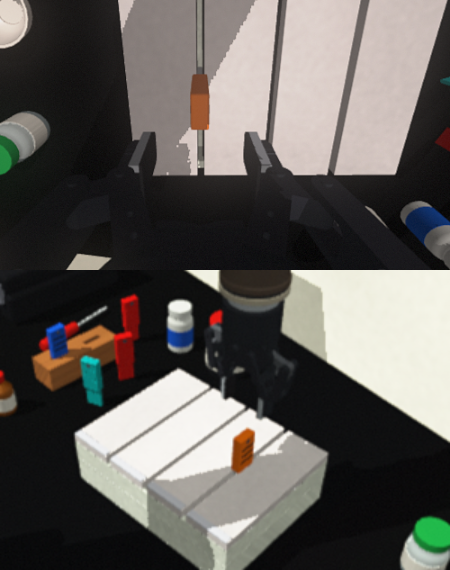

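The gauge stands upright in the right-hand gap with its handle down on the fronts. The blue gauge and the other objects are undisturbed and the gripper is clear.

```bash
python3 -c "
from cell import *
print(close_job())"
```

```text
the job is handed in; nothing more can be done
None
```

The orange gauge stands upright and fully home in the right-hand gap (gap_1), after the blade jammed gently at about 30 mm in gap_3 and about 20 mm in gap_2; the job was handed in after about 22 s of robot time and the result was not reported back.

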